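# Find and clip down the rocking mould lid

## Robot

A 6-joint arm with a two-finger parallel gripper is mounted at the origin on the work surface. World frame = base frame: x ahead of the robot, y to its left, z up, the work surface at z = 0. Lengths are in mm, angles in rad, forces in N, time in s.
With the tool pointing down it reaches from about 400 to 925 mm from the base axis. Payload 12.5 kg.
Tool frame: the origin (TCP) lies midway between the tips of the shut fingers; the grasp point (between the pads) lies 19 mm behind it (env.grip_depth is the distance from the TCP to the grasp point, in mm); z points along the fingers, y is the line along which they close (so a half turn about z gives the same grasp; the last joint's range is limited). The gripper opens to 95 mm and grips with 3 to 60 N. Pads are 20 mm wide; open, the fingers measure 119 mm over their backs; the gripper's body (75 mm by 180 mm) begins 59 mm behind the grasp point.
Start: joints at [1.058, 0.491, 1.559, -0, 1.092, -0.106], TCP at [247.282, 574.022, 186.961] pointing down, gripper open.
Joint ranges: [-3.1, 3.1], [-0.84, 2.19], [0.05, 2.79], [-1.13, 4.28], [0.06, 2.93], [-2.69, 2.69]. Speed limits (rad/s): [2.22, 2.22, 2.79, 3.14, 3.14, 3.14].

## Interface

Orientations are given as [roll, pitch, yaw] about the fixed x, y, z axes, in that order (R = Rz(yaw) Ry(pitch) Rx(roll)).
In Python, from cell import monitor, viewer, order, env gives the robot as it stands.
- The arm moves only by the tool move_arm, never from a script. Its argument "moves" is one flat list of numbers, 4 for each row, row after row: the shift along the tool's x, y, z normalised to -1 to 1, where 1 is 0.15 m, then the turn about the tool's z normalised to -1 to 1, where 1 is pi/2 rad. A call has 1 to 10 rows; each row shifts and turns the commanded pose from where the row before left it, along the tool's axes as they then stand; what a row does not reach is not made up. A row lasts 1/8 s, in which the tool goes at most 62.5 mm and 10.7 degrees, less where a joint would pass 70% of its speed; a pose out of reach is approached as far as the arm can. A call with a number of a shift or a turn outside -1 to 1 is refused whole. A call with a gripper value outside its range is refused whole. "claw" is the finger opening in mm, from 0 to 95.1, set as the call begins (left out, the last holds). The fingers move at their own pace and stop on an object; the grip force is fixed at half the most. Time passes only in rows, so rows that do not move let the fingers close. It gives the time, the measured TCP pose, the force, the opening and the grip force at its end, in the units of the state.
- monitor.state(): the state, without advancing time (a new reading comes with each control period).
- viewer.read_camera(name): name is "scene" or "side" or "wrist"; returns the picture (400x640x3 uint8, red, green, blue); there is no depth.
- viewer.camera_info(name): a dict with "K" (3x3 intrinsics, pixels), "dist_coeffs" ([k1, k2, p1, p2, k3] as OpenCV has them; the pictures are not rectified), "camera_from_world" (4x4, takes a point from world to camera coordinates). Camera axes: x right, y down, z forward; pixel columns grow to the right and rows downward; lengths in mm; the calibration is good to about 2 mm. A picture is of the moment at which its call begins: read the wrist's pose just before it. camera_info takes no time and is no camera call; for the wrist camera it gives the pose at the moment of the call.
- order.job_done(): hands the job in; it is judged then, once.
The state is a dict: "t": time; "joints": joint angles; "qvel": joint speeds; "tau": joint torques, N m; "eef_pos": TCP position; "tcp_rot": TCP orientation; "ft_force": force on the tool from outside, world axes, zero at the start; "moment": the same for the moment, N m; "opening": opening from 0.0 (shut) to 1.0 (fully open); "grip_force": force on a finger pad.
Only numpy, scipy, OpenCV 4.12 (cv2) and the standard library are available. Lean on these libraries where they do the work, as an engineer would, in place of code of your own. Each camera call takes 0.05 s, during which the arm holds its last target. There are 200 camera calls.

## Task

One of the four mould lids in the row is not clipped down, though all look alike. Press the lids near an end, one after another, until you find the one that rocks, then press that lid down in its middle until it is fully home and level. Only press: do not lift or take off any lid, and leave the bottle, the cup and the soap bar where they stand.

Things in the scene. Friction and masses are not known exactly. Their poses are not given: they have to be found in the camera images.
- lid_1: Rightmost (lowest y) of four like off-white plastic lids on pink moulds, centres 88 mm apart along the tray's y. Flat top 151 mm (its x, pointing away from the robot) by 71 mm (its y), plate 4 mm thick, 10 mm skirt around the mould; a flush grey disc 18 mm across marks the middle, over its clip. Origin: centre of the plate's underside, 4 mm under the top; z up
- lid_2: Second lid from the right, same as lid_1. All lids start level with origin 63 mm and top 67 mm above the table, the loose one too: its mould is 4 mm shallower (hidden by the skirt) and its unclipped clip, a pad 14 mm along x and 30 mm along y under the middle, holds it 4 mm off the rim. Any of the four may be the loose one. The others rest on their rims and cannot go down
- lid_3: Third lid from the right, same as lid_1. How the loose lid behaves: pressed within about 15 mm of an end (far or near, along x), even very lightly, that end drops 3 to 4 mm onto the rim while the other end rises, tilting it about 0.06 rad; let go, it levels again. Pressing at an end does not seat it
- lid_4: Leftmost lid (highest y), same as lid_1. Seating the loose lid: pressed on the grey disc, its clip slides down stiffly under about 10 to 12 N and stays down (no spring back), and the lid goes down 4 mm, level, until it rests on its rim: origin then 59 mm above the table, lower than the other three lids
- tray: fixed plywood carrier tray under the four moulds, 200 mm (its x) by 400 mm (its y), base 8 mm thick with 18 mm high strips along both long edges; origin: centre of its underside, on the table
- oil_bottle: loose amber bottle with black cap, 42 mm across, 105 mm tall, standing left of the tray; origin: centre of its base. Leave alone
- steel_cup: loose open steel cup, 72 mm across, 75 mm tall, standing right of the tray; origin: centre of its base. Leave alone
- soap_bar: loose bar of soap 55 x 85 x 25 mm lying beyond the tray; origin: centre of its underside. Leave alone
Not all that is in view belongs to the job. Leave any blue look-alike of the lid_1 alone. Leave any red look-alike of the lid_3 alone.

How it is judged (in metres and radians):
On the way, in this order (a step that is already met when the one before it is completed fails the run):
1. the loose lid has been pressed near an end and has rocked by more than 0.035 rad (angle between any of lid_1, lid_2, lid_3, lid_4's own z axis and vertical above 0.035 rad), for 0.05 s.
2. the loose lid is home on its rim and level (((height (world z) of lid_1 below 0.0605 m and angle between lid_1's own z axis and vertical below 0.02 rad) or (height (world z) of lid_2 below 0.0605 m and angle between lid_2's own z axis and vertical below 0.02 rad) or (height (world z) of lid_3 below 0.0605 m and angle between lid_3's own z axis and vertical below 0.02 rad) or (height (world z) of lid_4 below 0.0605 m and angle between lid_4's own z axis and vertical below 0.02 rad))), for 0.2 s.
At the end, for the whole second after the job is handed in: the lid that rocked is down on its rim (its origin lower than 60.5 mm above the table; 59 mm when home), all four lids are on their moulds (origins under 65 mm), level within 0.02 rad and at rest (((height (world z) of lid_1 below 0.0605 m and angle between lid_1's own z axis and vertical below 0.02 rad) or (height (world z) of lid_2 below 0.0605 m and angle between lid_2's own z axis and vertical below 0.02 rad) or (height (world z) of lid_3 below 0.0605 m and angle between lid_3's own z axis and vertical below 0.02 rad) or (height (world z) of lid_4 below 0.0605 m and angle between lid_4's own z axis and vertical below 0.02 rad)) and angle between each of lid_1, lid_2, lid_3, lid_4's own z axis and vertical below 0.02 rad and height (world z) of each of lid_1, lid_2, lid_3, lid_4 below 0.065 m and linear speed of each of lid_1, lid_2, lid_3, lid_4 below 0.02 m/s); the robot touches nothing.
It fails at once if a lid is lifted (more than 12 mm up) or tipped (over 0.2 rad) (height (world z) of any of lid_1, lid_2, lid_3, lid_4 above 0.075 m or angle between any of lid_1, lid_2, lid_3, lid_4's own z axis and vertical above 0.2 rad).
It fails at once if a bystander is moved by more than 15 mm or tipped (distance of any of oil_bottle, steel_cup, soap_bar from where it was at the start of the episode above 0.015 m or angle between any of oil_bottle, steel_cup, soap_bar's own z axis and vertical above 0.3 rad).
It also fails if it takes over 54 s, if anything falls off the work surface, if the arm or the gripper's body presses on something with over 40 N, if the wrist force passes 120 N, or if a joint passes its speed limit or range.

## Working session

There is one attempt and no reset: what is moved stays moved. The work goes in short steps, Python scripts to look and compute and a tool call to move; the robot and the scene stay as the last step left them, time stands still between calls to the robot, and variables do not carry over. Pictures are saved under pics/ and viewed, at most 10 in all, crops included, and the job is handed in when it is done.

Besides the shell and the picture viewer there is one more tool, called as name(argument=value, ...), one argument or row to a line, values as JSON. move_arm: Moves the arm, as the interface text tells. Scaled input: -1 to 1 covers 0.15 m each way for a shift and pi/2 rad each way for a turn. Its arguments: {"type":"object","properties":{"moves":{"type":"array"},"claw":{"type":"number"}},"required":["moves"]}

```bash
mkdir -p pics
python3 - <<'E'
from cell import monitor, viewer, order, env
import cv2
s=monitor.state();print({k:s[k] for k in('t','eef_pos','tcp_rot','ft_force','opening')})
for n in("scene","side"):
    cv2.imwrite(f"pics/{n}0.png",viewer.read_camera(n)[:,:,::-1])
E
```

```text
{'t': 0.0, 'eef_pos': array([247.16944008, 573.77168697, 186.35987982]), 'tcp_rot': array([-3.14052616e+00, -1.16673412e-04,  2.73475673e+00]), 'ft_force': array([0.5061417 , 0.38829471, 0.28897554]), 'opening': 1.0000099824625595}
```

View pics/scene0.png

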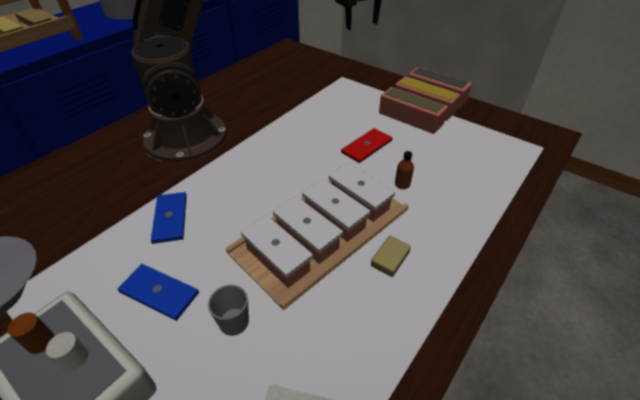

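View pics/side0.png

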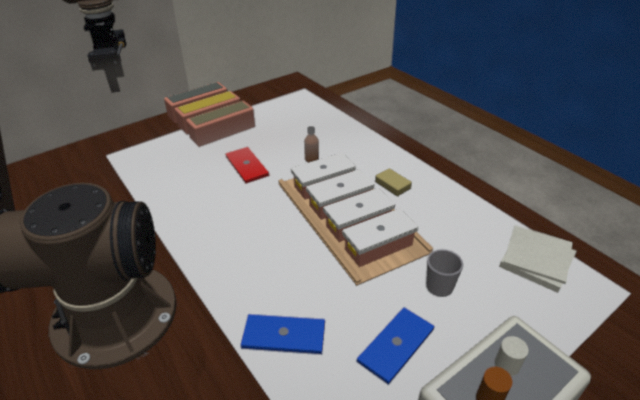

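The scene view shows the four white lids with disc centres at about (276,242) lid_1, (307,220) lid_2, (335,201) lid_3 and (361,183) lid_4. In the side view lid_1 to lid_4 are at (381,228), (359,205), (340,185) and (323,167). The flat blue plates (two) and the red one are decoys and stay untouched. Next I refine the discs and cast rays onto z=67.

```bash
cat > h.py <<'E'
import cv2,numpy as np
from cell import monitor,viewer,order,env
def ray(n,px,z,info=None):
    c=info or viewer.camera_info(n);T=np.array(c["camera_from_world"]);R,t=T[:3,:3],T[:3,3]
    u=cv2.undistortPoints(np.array(px,float).reshape(-1,1,2),np.array(c["K"]),np.array(c["dist_coeffs"]))[:,0]
    d=np.c_[u,np.ones(len(u))]@R; o=-R.T@t
    return o+d*((z-o[2])/d[:,2])[:,None]
def disc(img,p,r=9):
    g=cv2.cvtColor(img,cv2.COLOR_RGB2GRAY).astype(float);x,y=p
    w=g[y-r:y+r+1,x-r:x+r+1];b=np.median(w);m=((b-w)>0.3*(b-w.min())).astype(np.uint8)
    n,l,s,c=cv2.connectedComponentsWithStats(m)
    k=min(range(1,n),key=lambda i:np.hypot(*(c[i]-r))); return c[k]+[x-r,y-r],s[k,4]
E
python3 - <<'E'
from h import *
P={"scene":[(276,242),(307,220),(335,201),(361,183)],"side":[(381,228),(359,205),(340,185),(323,167)]}
for n in P:
    im=cv2.imread(f"pics/{n}0.png")[:,:,::-1].copy()
    d=[disc(im,p,6) for p in P[n]]
    w=ray(n,[a[0] for a in d],67);print(n,[a[1] for a in d],w.round(1).tolist(),np.linalg.norm(np.diff(w,axis=0),axis=1).round(1))
    v=w[3]-w[0];print("tray yaw",np.arctan2(-v[0],v[1]))
E
```

```text
scene [np.int32(53), np.int32(46), np.int32(40), np.int32(37)] [[545.5, -176.9, 67.0], [558.1, -89.4, 67.0], [570.8, -2.4, 67.0], [583.7, 84.9, 67.0]] [88.4 88.  88.2]
tray yaw -0.1449814334092965
side [np.int32(44), np.int32(33), np.int32(31), np.int32(27)] [[545.7, -178.4, 67.0], [559.1, -91.3, 67.0], [571.1, -4.5, 67.0], [584.0, 82.9, 67.0]] [88.2 87.6 88.4]
tray yaw -0.14564405869235958
```

Both views agree to about 2 mm, and the spacing comes out at 88 mm. With the tray yaw of -0.145, lid centres 1 to 4 are about (545.6,-177.6), (558.6,-90.3), (571,-3.5) and (583.8,83.9). I'll turn the tool square to the tray with the fingers shut, then go above the near end of lid_4 (66–68 mm from its middle).

move_arm(
  moves=[0, 0, 0, -0.0835, 0, 0, 0, -0.0835, -0.18, -0.24, 0, 0, -0.18, -0.24, 0, 0, -0.18, -0.24, 0, 0, -0.18, -0.24, 0, 0, -0.18, -0.24, 0, 0, -0.18, -0.24, 0, 0, -0.18, -0.24, 0, 0, -0.18, -0.24, 0, 0],
  claw=0,
)

```text
t: 1.35
eef_pos: [420.0, 256.6, 186.8]
tcp_rot: [3.142, -0.0, 2.997]
ft_force: [0.5, -0.5, -0.6]
opening: 0.02
grip_force: 0.0
```

move_arm(
  moves=[-0.18, -0.24, 0, 0, -0.18, -0.24, 0, 0, -0.18, -0.24, 0, 0, -0.18, -0.24, 0, 0, 0, 0, 0, 0, 0, 0, 0, 0],
)

```text
t: 2.1
eef_pos: [505.3, 100.0, 186.7]
tcp_rot: [3.142, -0.001, 2.997]
ft_force: [-1.1, 0.2, -0.4]
opening: 0.003
grip_force: 0.0
```

```bash
cat >> h.py <<'E'
C=np.array([[545.6,-177.6],[558.6,-90.3],[571,-3.5],[583.8,83.9]])
def where(i,off):
    s=monitor.state();a=-0.145;X=np.array([np.cos(a),np.sin(a)])
    g=C[i-1]+off*X-s["eef_pos"][:2];y=s["tcp_rot"][2]
    tx=np.array([np.cos(y),np.sin(y)]);ty=np.array([np.sin(y),-np.cos(y)])
    print("t",s["t"],"pos",s["eef_pos"].round(1),"rpy",s["tcp_rot"].round(4),"F",s["ft_force"].round(1),"open",s["opening"])
    print("to go tool mm",(g@tx).round(1),(g@ty).round(1),"units",(g@tx/150).round(3),(g@ty/150).round(3))
E
python3 - <<'E'
from h import *
where(4,-67)
cv2.imwrite("pics/w1.png",viewer.read_camera("wrist")[:,:,::-1])
E
```

```text
t 2.1 pos [505.3 100.  186.7] rpy [ 3.1415e+00 -8.0000e-04  2.9967e+00] F [-1.1  0.2 -0.4] open 0.0028380074475478417
to go tool mm -13.0 -4.6 units -0.087 -0.031
```

View pics/w1.png

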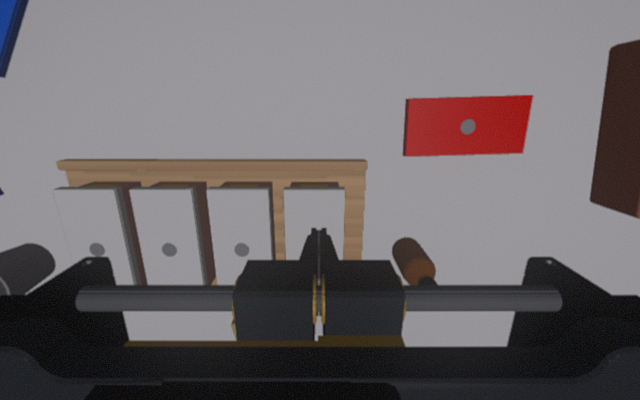

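The wrist view shows the lids square to the tool: discs at (97,249), (169,249) and (241,249), with lid_4 under the finger at about (318,230). The bottle at (415,260) stands clear. I'll correct and go down to just above the lid.

move_arm(
  moves=[-0.087, -0.031, 0, 0, 0, 0, 0.25, 0, 0, 0, 0.25, 0, 0, 0, 0.25, 0, 0, 0, 0, 0, 0, 0, 0, 0],
)

```text
t: 2.9
eef_pos: [518.8, 93.7, 75.5]
tcp_rot: [3.141, 0.001, 2.998]
ft_force: [-0.6, 0.4, 0.6]
opening: 0.005
grip_force: 0.0
```

move_arm(
  moves=[0, 0, 0.02, 0, 0, 0, 0, 0],
)

```text
t: 3.15
eef_pos: [518.3, 93.5, 72.2]
tcp_rot: [3.141, 0.001, 2.997]
ft_force: [-0.2, 0.2, -0.6]
opening: 0.003
grip_force: 0.0
```

move_arm(
  moves=[0, 0, 0.01, 0, 0, 0, 0, 0],
)

```text
t: 3.4
eef_pos: [518.0, 93.4, 70.0]
tcp_rot: [3.141, 0.0, 2.997]
ft_force: [0.6, -0.3, -1.1]
opening: 0.008
grip_force: 0.0
```

move_arm(
  moves=[0, 0, 0.007, 0, 0, 0, 0, 0],
)

```text
t: 3.65
eef_pos: [517.9, 93.4, 68.8]
tcp_rot: [3.142, -0.0, 2.997]
ft_force: [0.1, 0.7, 0.1]
opening: 0.006
grip_force: 0.0
```

move_arm(
  moves=[0, 0, 0.01, 0, 0, 0, 0, 0],
)

```text
t: 3.9
eef_pos: [517.9, 93.4, 67.2]
tcp_rot: [3.142, -0.0, 2.997]
ft_force: [0.0, 0.7, -0.1]
opening: 0.005
grip_force: 0.0
```

move_arm(
  moves=[0, 0, 0.007, 0, 0, 0, 0, 0],
)

```text
t: 4.15
eef_pos: [517.9, 93.4, 66.2]
tcp_rot: [3.142, -0.0, 2.997]
ft_force: [0.9, -0.5, 0.3]
opening: 0.007
grip_force: 0.0
```

move_arm(
  moves=[0, 0, 0.007, 0, 0, 0, 0, 0],
)

```text
t: 4.4
eef_pos: [517.9, 93.4, 65.2]
tcp_rot: [3.142, -0.0, 2.997]
ft_force: [-0.8, 0.1, 0.0]
opening: 0.003
grip_force: 0.0
```

Run:
```python
from h import *
where(4,-67)
a=cv2.imread("pics/side0.png");b=viewer.read_camera("side")[:,:,::-1]
cv2.imwrite("pics/side1.png",b)
c=np.hstack([cv2.resize(i[140:270,270:440],None,fx=2.3,fy=2.3,interpolation=cv2.INTER_CUBIC) for i in(a,b)])
cv2.imwrite("pics/side1c.png",c)
```

```text
t 4.4 pos [517.9  93.4  65.2] rpy [ 3.1415e+00 -1.0000e-04  2.9971e+00] F [-0.8  0.1  0. ] open 0.0025839996770098145
to go tool mm 0.4 0.1 units 0.003 0.001
```

View pics/side1c.png

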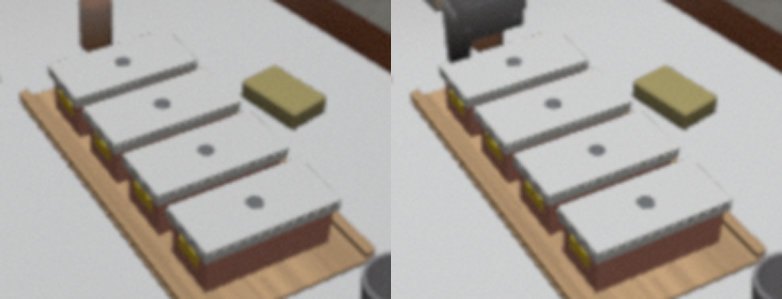

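The crop shows the finger bottom at about (299,166) in the side view, near the near-left part of lid_4, with no lid visibly tilted. I'll check the projection and the image difference.

Run:
```python
from h import *
c=viewer.camera_info("side");T=np.array(c["camera_from_world"])
X=np.array([.9895,-.1445]);Y=np.array([.1445,.9895])
pts=[[517.9,93.4,65.2],[517.9,93.4,75.]]+[[*(C[3]+a*X+b*Y),67] for a in(-75.5,75.5) for b in(-35.5,35.5)]
p,_=cv2.projectPoints(np.array(pts,float),cv2.Rodrigues(T[:3,:3])[0],T[:3,3],np.array(c["K"]),np.array(c["dist_coeffs"]))
print(p[:,0].round(1).tolist())
a=cv2.imread("pics/side0.png");b=cv2.imread("pics/side1.png")
d=cv2.absdiff(a,b).max(2)
for i,(x,y) in enumerate([(381,228),(359,205),(340,185),(323,167)]):
    print(4 if i==3 else i+1, d[y-14:y+14,x-35:x+40].mean().round(2), disc(a,(x,y),6)[0],disc(b,(x,y),6)[0])
s=cv2.resize(b[130:210,270:390],None,fx=6,fy=6,interpolation=cv2.INTER_CUBIC);o=s.copy()
for q in p[:,0]: cv2.circle(s,tuple(int(v) for v in (q-[270,130])*6+3),3,(0,0,255),-1)
cv2.imwrite("pics/side1d.png",s)
```

```text
[[299.2, 174.2], [299.1, 171.0], [302.2, 182.1], [290.0, 167.5], [355.1, 165.2], [341.3, 151.9]]
1 8.27 [380.20930233 227.53488372] [380.15909091 227.59090909]
2 8.38 [359.05882353 204.82352941] [359.11764706 204.88235294]
3 8.3 [340.         184.74193548] [340.         184.74193548]
4 18.44 [322.89285714 166.35714286] [322.89285714 166.35714286]
```

View pics/side1d.png

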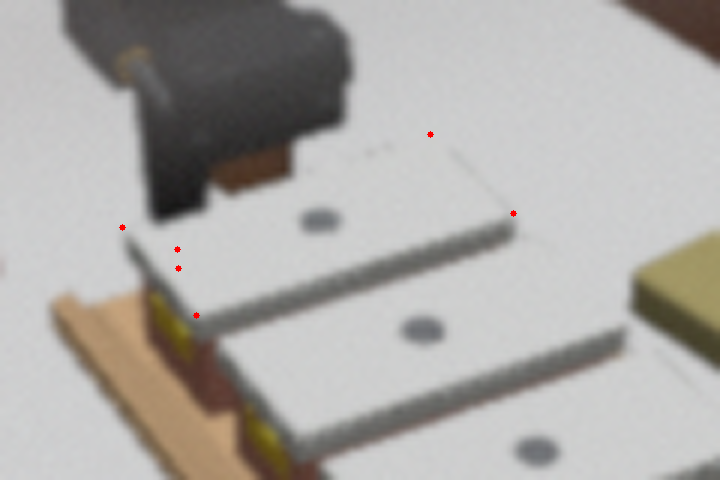

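The visible finger bottom (299,166) lies about 8 px above where the TCP should project (299,174), and no disc has moved. So the tip is either higher than the pose says or behind the lid. I'll check with the other two cameras.

Run:
```python
from h import *
def proj(n,pts):
    c=viewer.camera_info(n);T=np.array(c["camera_from_world"])
    return cv2.projectPoints(np.array(pts,float),cv2.Rodrigues(T[:3,:3])[0],T[:3,3],np.array(c["K"]),np.array(c["dist_coeffs"]))[0][:,0]
X=np.array([.9895,-.1445]);Y=np.array([.1445,.9895])
pts=[monitor.state()["eef_pos"]]+[[*(C[3]+a*X+b*Y),67] for a in(-75.5,75.5) for b in(-35.5,35.5)]
out=[]
for n in("scene","wrist"):
    p=proj(n,pts);b=viewer.read_camera(n)[:,:,::-1].copy();cv2.imwrite(f"pics/{n}2.png",b)
    print(n,p.round(1).tolist())
    x0,y0,w,h,f=(310,110,100,125,4) if n=="scene" else (200,150,240,250,2)
    s=cv2.resize(b[y0:y0+h,x0:x0+w],None,fx=f,fy=f,interpolation=cv2.INTER_CUBIC)
    for q in p: cv2.circle(s,tuple(int(v) for v in (q-[x0,y0])*f+f/2),2,(0,0,255),-1)
    out.append(cv2.resize(s,(s.shape[1],500))[:, :400])
cv2.imwrite("pics/c2.png",np.hstack(out))
```

```text
scene [[340.4, 170.6], [327.8, 174.8], [347.6, 162.2], [374.9, 206.3], [394.7, 191.4]]
wrist [[321.0, 227.6], [271.9, 216.9], [370.5, 217.1], [279.9, 378.7], [361.1, 378.8]]
```

View pics/c2.png

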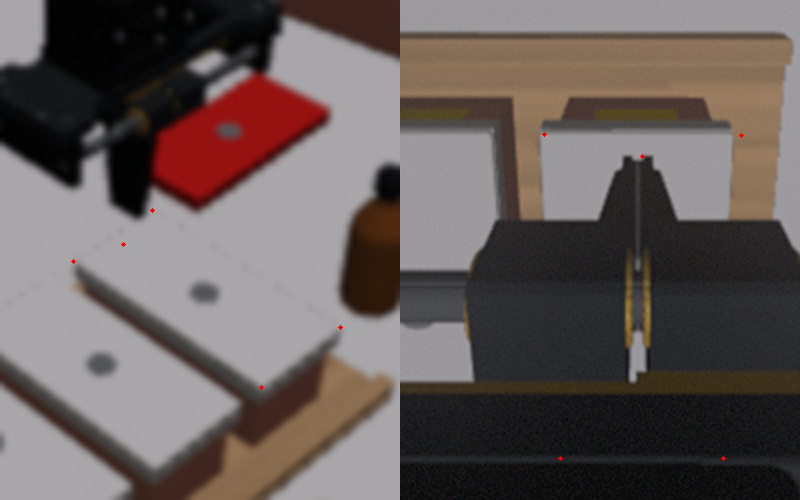

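In the scene view the finger bottom is at about (343,164), against a TCP projection of (340,171). It looks higher there too, while the wrist view matches. I'll triangulate the tip.

Run:
```python
from h import *
P=[("scene",(343,163.5)),("side",(299.5,166))]
for z in (60,75,80,85,90,95,100):
    a,b=[ray(n,[p],z)[0] for n,p in P]; print(z,a.round(1)[:2],b.round(1)[:2],np.linalg.norm(a-b).round(1))
# size check: tip-to-known: red plate & lid corner rows in wrist; camera height
c=viewer.camera_info("wrist");T=np.array(c["camera_from_world"]);print((-T[:3,:3].T@T[:3,3]).round(1),np.array(c["K"]).round(0).tolist())
im=cv2.imread("pics/wrist2.png");g=cv2.cvtColor(im,cv2.COLOR_BGR2GRAY)
print(g[225,255:385].tolist()); print(monitor.state()["joints"])
```

```text
60 [503.3 125.5] [542.8 129.2] 39.7
75 [513.5 110.2] [531.1 111. ] 17.7
80 [516.9 105. ] [527.3 104.9] 10.4
85 [520.3  99.9] [523.4  98.8] 3.3
90 [523.7  94.8] [519.5  92.7] 4.7
95 [527.1  89.7] [515.6  86.6] 11.9
100 [530.5  84.5] [511.7  80.6] 19.2
[435.5 103.7 262.3] [[289.0, 0.0, 318.0], [0.0, 289.0, 198.0], [0.0, 0.0, 1.0]]
[59, 54, 70, 108, 123, 126, 124, 125, 126, 125, 125, 121, 126, 120, 113, 133, 154, 155, 153, 156, 155, 153, 155, 154, 156, 155, 152, 155, 153, 154, 155, 154, 155, 155, 154, 158, 153, 155, 152, 153, 155, 154, 155, 155, 153, 154, 153, 154, 155, 154, 156, 154, 153, 154, 154, 154, 155, 154, 155, 157, 155, 155, 155, 152, 155, 153, 154, 155, 155, 155, 158, 154, 155, 154, 153, 154, 157, 156, 153, 155, 155, 154, 154, 155, 152, 157, 154, 152, 153, 151, 154, 156, 153, 153, 155, 153, 155, 155, 156, 156, 155, 155, 154, 154, 155, 154, 155, 157, 155, 155, 143, 116, 122, 128, 129, 128, 128, 127, 126, 127, 128, 127, 128, 127, 127, 127, 126, 125, 127, 128]
[ 5.28271927e-02  5.17092168e-01  1.92370806e+00  1.46913489e-04
  7.00728363e-01 -1.37362571e+00]
```

The tip triangulates to about (521,97,87). Its x and y are right, but it looks higher than the reported z of 65. Zero force also fits it still being in the air, so I'll go on down in small force-watched steps.

move_arm(
  moves=[0, 0, 0.007, 0, 0, 0, 0, 0],
)

```text
t: 4.8
eef_pos: [517.9, 93.4, 64.2]
tcp_rot: [3.142, -0.0, 2.997]
ft_force: [-0.4, -0.3, -0.7]
opening: 0.004
grip_force: 0.0
```

move_arm(
  moves=[0, 0, 0.007, 0, 0, 0, 0, 0],
)

```text
t: 5.05
eef_pos: [517.9, 93.4, 63.1]
tcp_rot: [3.142, -0.0, 2.997]
ft_force: [-0.9, -0.7, 0.0]
opening: 0.004
grip_force: 0.0
```

move_arm(
  moves=[0, 0, 0.007, 0, 0, 0, 0, 0],
)

```text
t: 5.3
eef_pos: [517.9, 93.4, 62.1]
tcp_rot: [3.142, -0.0, 2.997]
ft_force: [0.6, -0.3, 0.2]
opening: 0.002
grip_force: 0.0
```

Run:
```python
from h import *
c=viewer.camera_info("wrist");T=np.array(c["camera_from_world"])
e=monitor.state()["eef_pos"];print(e,monitor.state()["ft_force"])
for dz in(0,10,20):
    print(dz,cv2.projectPoints(np.array([e+[0,0,dz]]),cv2.Rodrigues(T[:3,:3])[0],T[:3,3],np.array(c["K"]),np.array(c["dist_coeffs"]))[0].ravel())
```

```text
[517.93778172  93.38313928  62.069176  ] [ 0.59124654 -0.31535126  0.20970418]
0 [320.95052558 227.65908536]
10 [321.05360575 233.22723112]
20 [321.16685506 239.34502494]
```

move_arm(
  moves=[0, 0, 0.01, 0, 0, 0, 0.01, 0, 0, 0, 0, 0],
)

```text
t: 5.68
eef_pos: [517.9, 93.4, 59.0]
tcp_rot: [3.142, -0.0, 2.997]
ft_force: [-0.1, 0.0, 0.1]
opening: 0.003
grip_force: 0.0
```

move_arm(
  moves=[0, 0, 0.01, 0, 0, 0, 0.01, 0, 0, 0, 0, 0],
)

```text
t: 6.05
eef_pos: [517.9, 93.4, 56.0]
tcp_rot: [3.142, -0.0, 2.997]
ft_force: [-0.2, -0.9, 0.1]
opening: 0.005
grip_force: 0.0
```

Run:
```python
from h import *
o=[]
for n,(x0,y0) in (("scene",(310,110)),("side",(270,120))):
    b=viewer.read_camera(n)[:,:,::-1].copy();cv2.imwrite(f"pics/{n}3.png",b)
    o.append(cv2.resize(b[y0:y0+100,x0:x0+80],None,fx=5,fy=5,interpolation=cv2.INTER_CUBIC))
cv2.imwrite("pics/c3.png",np.hstack(o))
s=monitor.state();print(s["t"],s["eef_pos"],s["ft_force"])
```

```text
6.15 [517.98953412  93.41232664  56.13954109] [ 0.25335308 -0.62474657  0.39241483]
```

View pics/c3.png

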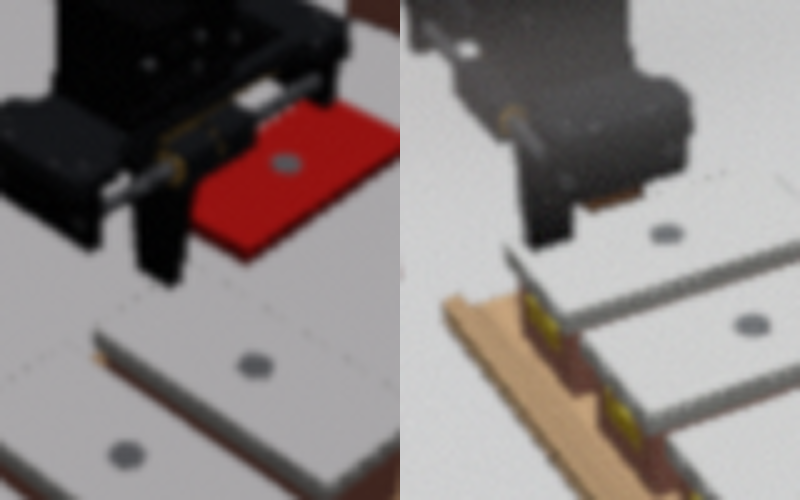

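Both views still show the tip clear of the lid (scene (343,167), side (300,169)), about 20 mm above the reported z. Contact should therefore come near a reported z of about 46, and I'll find it by force.

move_arm(
  moves=[0, 0, 0.01, 0, 0, 0, 0.01, 0, 0, 0, 0, 0],
)

```text
t: 6.52
eef_pos: [517.9, 93.4, 53.0]
tcp_rot: [3.142, -0.0, 2.997]
ft_force: [0.3, -0.4, -0.4]
opening: 0.006
grip_force: 0.0
```

move_arm(
  moves=[0, 0, 0.01, 0, 0, 0, 0, 0],
)

```text
t: 6.78
eef_pos: [517.9, 93.4, 51.5]
tcp_rot: [3.142, -0.0, 2.997]
ft_force: [0.2, 0.4, 0.5]
opening: 0.001
grip_force: 0.0
```

move_arm(
  moves=[0, 0, 0.01, 0, 0, 0, 0, 0],
)

```text
t: 7.02
eef_pos: [517.9, 93.4, 50.0]
tcp_rot: [3.142, -0.0, 2.997]
ft_force: [-0.2, -0.6, 0.1]
opening: 0.005
grip_force: 0.0
```

move_arm(
  moves=[0, 0, 0.007, 0, 0, 0, 0, 0],
)

```text
t: 7.28
eef_pos: [517.9, 93.4, 49.0]
tcp_rot: [3.142, -0.0, 2.997]
ft_force: [-0.2, 0.0, 1.1]
opening: 0.002
grip_force: 0.0
```

move_arm(
  moves=[0, 0, 0.007, 0, 0, 0, 0, 0],
)

```text
t: 7.52
eef_pos: [517.9, 93.4, 47.9]
tcp_rot: [3.142, -0.0, 2.997]
ft_force: [-0.4, 0.4, -0.2]
opening: 0.007
grip_force: 0.0
```

move_arm(
  moves=[0, 0, 0.007, 0, 0, 0, 0, 0],
)

```text
t: 7.78
eef_pos: [517.9, 93.4, 46.9]
tcp_rot: [3.142, -0.0, 2.997]
ft_force: [1.1, -0.4, 0.1]
opening: 0.002
grip_force: 0.0
```

move_arm(
  moves=[0, 0, 0.007, 0, 0, 0, 0, 0],
)

```text
t: 8.02
eef_pos: [517.9, 93.4, 45.9]
tcp_rot: [3.142, -0.0, 2.997]
ft_force: [0.6, 0.2, 0.5]
opening: 0.003
grip_force: 0.0
```

```bash
cat >> h.py <<'E'
def look(tag):
    o=[];s=monitor.state();print(s["t"],s["eef_pos"].round(1),s["ft_force"].round(1))
    for n,(x0,y0) in (("scene",(310,130)),("side",(270,130))):
        b=viewer.read_camera(n)[:,:,::-1].copy();cv2.imwrite(f"pics/{n}{tag}.png",b)
        o.append(cv2.resize(b[y0:y0+100,x0:x0+80],None,fx=5,fy=5,interpolation=cv2.INTER_CUBIC))
    cv2.imwrite(f"pics/c{tag}.png",np.hstack(o))
E
python3 - <<'E'
from h import *
look("4")
a=cv2.imread("pics/side0.png");b=cv2.imread("pics/side4.png")
# dark finger lowest row in side/scene
for n,x0,x1 in(("scene",335,350),("side",292,308)):
  for t in("2" if n=="scene" else "1","3","4"):
    g=cv2.imread(f"pics/{n}{t}.png",0)[140:200,x0:x1]; r=np.where((g<60).any(1))[0]; print(n,t,140+r.max())
E
```

```text
8.025 [517.9  93.4  45.9] [0.6 0.2 0.5]
scene 2 194
scene 3 194
scene 4 194
side 1 165
side 3 193
side 4 192
```

Run:
```python
from h import *
for n,x in(("scene",343),("side",300)):
  for t in("2" if n=="scene" else "1","3","4"):
    g=cv2.imread(f"pics/{n}{t}.png",0); print(n,t,g[158:184,x-1:x+2].mean(1).astype(int).tolist())
```

```text
scene 2 [3, 3, 2, 3, 11, 42, 99, 147, 163, 166, 166, 166, 167, 166, 166, 167, 166, 166, 166, 166, 166, 166, 166, 166, 165, 163]
scene 3 [3, 3, 2, 2, 2, 3, 4, 13, 49, 105, 149, 164, 166, 167, 166, 167, 166, 167, 167, 166, 166, 166, 166, 166, 166, 163]
scene 4 [2, 2, 2, 2, 2, 2, 2, 2, 3, 4, 8, 37, 94, 146, 164, 166, 167, 167, 167, 166, 167, 166, 167, 167, 166, 163]
side 1 [39, 36, 34, 33, 30, 29, 31, 77, 148, 193, 203, 205, 205, 205, 205, 205, 205, 204, 203, 198, 188, 168, 146, 123, 109, 103]
side 3 [39, 39, 39, 32, 30, 28, 26, 23, 20, 26, 71, 141, 191, 204, 205, 205, 205, 205, 205, 199, 188, 170, 147, 123, 109, 102]
side 4 [39, 37, 36, 34, 29, 32, 28, 27, 24, 22, 18, 15, 19, 48, 119, 181, 203, 206, 205, 200, 188, 170, 147, 124, 109, 103]
```

The finger bottom is now at scene row 170 and side row 172, against about 173.6 expected at contact. That leaves a few mm, and the lid edge has not moved.

move_arm(
  moves=[0, 0, 0.007, 0, 0, 0, 0, 0],
)

```text
t: 8.38
eef_pos: [517.9, 93.4, 44.8]
tcp_rot: [3.142, -0.0, 2.997]
ft_force: [0.1, -0.4, -0.0]
opening: 0.003
grip_force: 0.0
```

move_arm(
  moves=[0, 0, 0.007, 0, 0, 0, 0, 0],
)

```text
t: 8.62
eef_pos: [517.9, 93.4, 43.7]
tcp_rot: [3.142, -0.0, 2.997]
ft_force: [0.8, -0.2, -0.1]
opening: 0.004
grip_force: 0.0
```

move_arm(
  moves=[0, 0, 0.007, 0, 0, 0, 0, 0],
)

```text
t: 8.88
eef_pos: [517.9, 93.4, 42.7]
tcp_rot: [3.142, -0.0, 2.997]
ft_force: [0.1, 0.4, -0.1]
opening: 0.006
grip_force: 0.0
```

move_arm(
  moves=[0, 0, 0.007, 0, 0, 0, 0, 0],
)

```text
t: 9.12
eef_pos: [517.9, 93.4, 41.7]
tcp_rot: [3.142, -0.0, 2.997]
ft_force: [0.4, -0.1, 0.4]
opening: 0.005
grip_force: 0.0
```

```bash
cat >> h.py <<'E'
def prof(tag):
    s=monitor.state();print(s["t"],s["eef_pos"].round(1),s["ft_force"].round(1))
    for n,x in(("scene",343),("side",300)):
        b=viewer.read_camera(n)[:,:,::-1].copy();cv2.imwrite(f"pics/{n}{tag}.png",b)
        print(n,cv2.cvtColor(b,cv2.COLOR_BGR2GRAY)[158:184,x-1:x+2].mean(1).astype(int).tolist())
E
python3 -c "
from h import *
prof('5')"
```

```text
9.125 [517.9  93.4  41.7] [ 0.4 -0.1  0.4]
scene [2, 3, 2, 2, 2, 2, 2, 3, 3, 3, 4, 6, 27, 72, 122, 155, 166, 167, 168, 168, 168, 168, 168, 167, 167, 164]
side [39, 36, 34, 32, 30, 28, 27, 28, 26, 23, 18, 19, 15, 16, 28, 87, 162, 199, 205, 201, 189, 171, 147, 125, 110, 104]
```

move_arm(
  moves=[0, 0, 0.007, 0, 0, 0, 0, 0],
)

```text
t: 9.48
eef_pos: [517.9, 93.4, 40.6]
tcp_rot: [3.142, -0.0, 2.997]
ft_force: [0.5, 0.5, -0.4]
opening: 0.001
grip_force: 0.0
```

```bash
cat >> h.py <<'E'
def tilt(tag,ref="0"):
    # vertical shift (px) of dark skirt-edge between ref and now at each lid's near / far end, side cam
    c=viewer.camera_info("side");T=np.array(c["camera_from_world"])
    X=np.array([.9895,-.1445]);Y=np.array([.1445,.9895])
    A,B=[cv2.imread(f"pics/side{t}.png",0).astype(np.float32) for t in(ref,tag)]
    for i in range(4):
        r=[]
        for a in(-55,0,55):
            p=[[*(C[i]+a*X-35.5*Y),62]]
            u=cv2.projectPoints(np.array(p),cv2.Rodrigues(T[:3,:3])[0],T[:3,3],np.array(c["K"]),np.array(c["dist_coeffs"]))[0].ravel().round().astype(int)
            w=[np.ascontiguousarray(I[u[1]-8:u[1]+9,u[0]-10:u[0]+11]) for I in(A,B)]
            r.append(round(cv2.phaseCorrelate(*w,cv2.createHanningWindow((21,17),cv2.CV_32F))[0][1],2))
        print("lid",i+1,"dy near/mid/far",r)
E
python3 -c "
from h import *
prof('6');tilt('5');tilt('6')"
```

```text
9.475 [517.9  93.4  40.6] [ 0.5  0.5 -0.4]
scene [3, 3, 2, 2, 3, 3, 3, 2, 3, 2, 4, 5, 16, 53, 112, 152, 166, 167, 168, 168, 167, 167, 167, 168, 168, 164]
side [39, 37, 36, 35, 33, 29, 26, 29, 25, 23, 19, 17, 16, 17, 17, 63, 139, 190, 204, 200, 189, 171, 147, 124, 110, 105]
lid 1 dy near/mid/far [-0.1, 0.05, -0.13]
lid 2 dy near/mid/far [-0.05, -0.12, -0.05]
lid 3 dy near/mid/far [0.25, 0.09, 0.03]
lid 4 dy near/mid/far [0.02, -0.05, 0.04]
lid 1 dy near/mid/far [0.0, -0.09, -0.16]
lid 2 dy near/mid/far [0.03, -0.17, -0.02]
lid 3 dy near/mid/far [0.02, 0.12, 0.01]
lid 4 dy near/mid/far [-0.03, 0.0, -0.03]
```

No lid has tilted and there is no contact yet, so I continue.

move_arm(
  moves=[0, 0, 0.007, 0, 0, 0, 0, 0],
)

```text
t: 9.82
eef_pos: [518.0, 93.4, 39.6]
tcp_rot: [3.141, 0.0, 2.997]
ft_force: [-0.4, -0.2, 0.2]
opening: 0.006
grip_force: 0.2
```

move_arm(
  moves=[0, 0, 0.007, 0, 0, 0, 0, 0],
)

```text
t: 10.07
eef_pos: [518.0, 93.4, 39.6]
tcp_rot: [3.141, 0.001, 2.997]
ft_force: [-4.4, -1.3, 15.7]
opening: 0.003
grip_force: 7.2
```

```bash
python3 -c "
from h import *
prof('7');tilt('7');look('7')"
```

```text
10.075 [518.   93.4  39.6] [-4.4 -1.3 15.7]
scene [2, 2, 3, 2, 3, 3, 3, 3, 3, 3, 3, 5, 10, 39, 95, 147, 165, 167, 168, 168, 168, 168, 167, 168, 168, 164]
side [43, 39, 34, 35, 31, 29, 30, 26, 26, 23, 20, 12, 16, 16, 16, 38, 107, 180, 202, 201, 190, 171, 149, 124, 105, 101]
lid 1 dy near/mid/far [-0.24, 0.06, -0.26]
lid 2 dy near/mid/far [-0.2, -0.27, -0.04]
lid 3 dy near/mid/far [0.21, 0.02, 0.16]
lid 4 dy near/mid/far [-0.22, -0.07, 0.18]
10.175 [518.   93.4  39.5] [-3.6 -0.6 14. ]
```

View pics/c7.png

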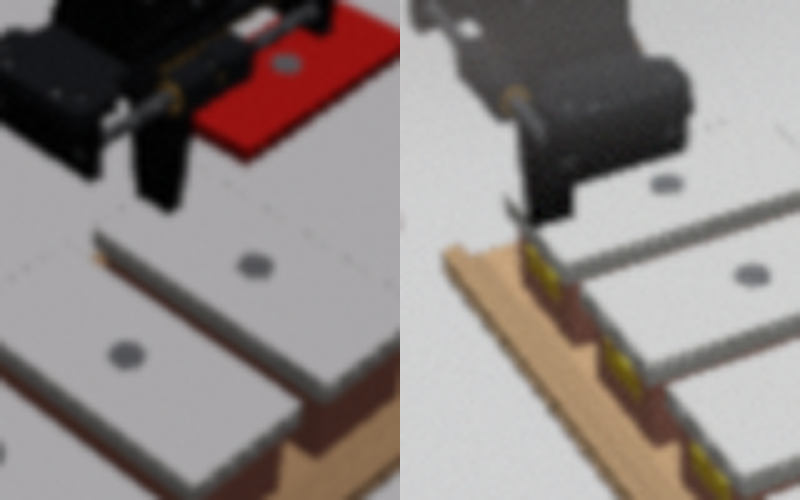

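Contact came at a reported z of 39.6: 15 N at once and no tilt, with the finger seen on lid_4's near end. So lid_4 is clipped, and the reported z reads about 27 mm below the tip. I'll move to lid_3, 88 mm along tool -y.

move_arm(
  moves=[0, 0, -0.08, 0, 0, -0.29, 0, 0, 0, -0.297, 0, 0, 0, 0, 0, 0, 0, 0, 0.06, 0, 0, 0, 0, 0],
)

```text
t: 11.02
eef_pos: [505.0, 7.1, 40.9]
tcp_rot: [3.141, -0.001, 2.998]
ft_force: [0.0, 0.6, 1.2]
opening: 0.002
grip_force: 0.0
```

move_arm(
  moves=[0, 0, 0.01, 0, 0, 0, 0, 0],
)

```text
t: 11.28
eef_pos: [505.3, 6.8, 40.0]
tcp_rot: [3.141, -0.0, 2.998]
ft_force: [-0.0, 0.3, 0.9]
opening: 0.003
grip_force: 0.0
```

move_arm(
  moves=[0, 0, 0.007, 0, 0, 0, 0, 0],
)

```text
t: 11.52
eef_pos: [505.4, 6.6, 39.6]
tcp_rot: [3.141, 0.001, 2.997]
ft_force: [-1.7, 1.8, 8.6]
opening: 0.005
grip_force: 3.8
```

lid_3 is solid at the same height (8.6 N at 39.6). Next is lid_2.

move_arm(
  moves=[0, 0, -0.07, 0, 0, -0.29, 0, 0, 0, -0.297, 0, 0, 0, 0, 0, 0, 0, 0, 0.06, 0, 0, 0, 0, 0],
)

```text
t: 12.28
eef_pos: [492.4, -80.0, 40.0]
tcp_rot: [3.141, -0.001, 2.998]
ft_force: [0.8, -0.6, -0.2]
opening: 0.008
grip_force: 0.0
```

move_arm(
  moves=[0, 0, 0.007, 0, 0, 0, 0, 0],
)

```text
t: 12.52
eef_pos: [492.6, -80.1, 39.6]
tcp_rot: [3.141, -0.0, 2.998]
ft_force: [-0.3, 3.1, 3.4]
opening: 0.004
grip_force: 1.6
```

move_arm(
  moves=[0, 0, 0.007, 0, 0, 0, 0, 0],
)

```text
t: 12.78
eef_pos: [492.7, -80.1, 39.5]
tcp_rot: [3.141, 0.001, 2.998]
ft_force: [-3.9, 4.4, 18.8]
opening: 0.009
grip_force: 9.5
```

lid_2 is solid (18.8 N), so lid_1 should be the loose one. I'll press its near end.

move_arm(
  moves=[0, 0, -0.08, 0, 0, -0.29, 0, 0, 0, -0.297, 0, 0, 0, 0, 0, 0, 0, 0, 0.06, 0, 0, 0, 0, 0],
)

```text
t: 13.52
eef_pos: [479.6, -166.9, 40.7]
tcp_rot: [3.141, -0.001, 2.998]
ft_force: [-0.2, 0.6, -0.3]
opening: 0.002
grip_force: 0.0
```

move_arm(
  moves=[0, 0, 0.01, 0, 0, 0, 0, 0],
)

```text
t: 13.78
eef_pos: [480.0, -167.5, 39.8]
tcp_rot: [3.141, -0.0, 2.998]
ft_force: [0.0, 1.0, -0.2]
opening: 0.008
grip_force: 0.0
```

move_arm(
  moves=[0, 0, 0.007, 0, 0, 0, 0, 0],
)

```text
t: 14.02
eef_pos: [480.0, -167.9, 38.9]
tcp_rot: [3.142, 0.0, 2.997]
ft_force: [0.7, 1.0, -0.5]
opening: 0.002
grip_force: 0.1
```

move_arm(
  moves=[0, 0, 0.007, 0, 0, 0, 0, 0],
)

```text
t: 14.28
eef_pos: [479.9, -168.0, 37.8]
tcp_rot: [3.142, 0.0, 2.997]
ft_force: [0.2, 0.4, 0.2]
opening: 0.004
grip_force: 0.1
```

The tip goes past 39.6 with hardly any force, so lid_1 rocks. I'll carry on to its rim.

move_arm(
  moves=[0, 0, 0.007, 0, 0, 0, 0, 0],
)

```text
t: 14.52
eef_pos: [479.9, -168.0, 36.7]
tcp_rot: [3.141, -0.0, 2.997]
ft_force: [-0.1, 1.0, -0.5]
opening: 0.005
grip_force: 0.1
```

move_arm(
  moves=[0, 0, 0.006, 0, 0, 0, 0, 0],
)

```text
t: 14.78
eef_pos: [480.0, -168.1, 36.3]
tcp_rot: [-3.141, 0.0, 2.997]
ft_force: [-1.5, 0.4, 7.6]
opening: 0.004
grip_force: 3.7
```

```bash
python3 -c "
from h import *
prof('8');tilt('8');where(1,0)"
```

```text
14.775 [ 480.  -168.1   36.3] [-1.5  0.4  7.6]
scene [169, 169, 169, 169, 169, 168, 168, 168, 169, 169, 169, 169, 169, 169, 169, 169, 169, 169, 169, 169, 169, 169, 169, 169, 169, 165]
side [225, 225, 226, 226, 226, 226, 226, 225, 226, 226, 226, 227, 227, 226, 226, 227, 226, 226, 226, 221, 210, 191, 165, 140, 123, 118]
lid 1 dy near/mid/far [0.51, -0.45, -1.13]
lid 2 dy near/mid/far [-0.39, -0.1, 0.97]
lid 3 dy near/mid/far [-0.1, -0.05, 0.13]
lid 4 dy near/mid/far [-0.17, -1.48, 2.88]
t 14.875 pos [ 480.  -168.    36.3] rpy [-3.1415e+00  4.0000e-04  2.9972e+00] F [-2.1 -0.1  7.2] open 0.004589983124096642
to go tool mm -66.3 -0.0 units -0.442 -0.0
```

lid_1 dropped 3.3 mm onto its rim with its near end down (+0.5 px) and its far end up (-1.1 px), so it is the loose one. Now I move above its grey disc.

move_arm(
  moves=[0, 0, -0.08, 0, -0.221, 0, 0, 0, -0.221, 0, 0, 0, 0, 0, 0, 0, 0, 0, 0.04, 0, 0, 0, 0, 0, 0, 0, 0, 0],
)

```text
t: 15.75
eef_pos: [545.1, -177.5, 41.9]
tcp_rot: [3.141, -0.0, 2.997]
ft_force: [0.4, -0.1, 0.9]
opening: 0.005
grip_force: 0.0
```

```bash
python3 -c "
from h import *
where(1,0)
o=[]
for n,(x0,y0) in (('scene',(230,190)),('side',(335,185))):
    b=viewer.read_camera(n)[:,:,::-1];o.append(cv2.resize(b[y0:y0+100,x0:x0+80],None,fx=5,fy=5,interpolation=cv2.INTER_CUBIC))
cv2.imwrite('pics/c9.png',np.hstack(o))"
```

```text
t 15.75 pos [ 545.1 -177.5   41.9] rpy [ 3.1414e+00 -4.0000e-04  2.9969e+00] F [ 0.4 -0.1  0.9] open 0.005123043974777795
to go tool mm -0.5 -0.0 units -0.004 -0.0
```

View pics/c9.png

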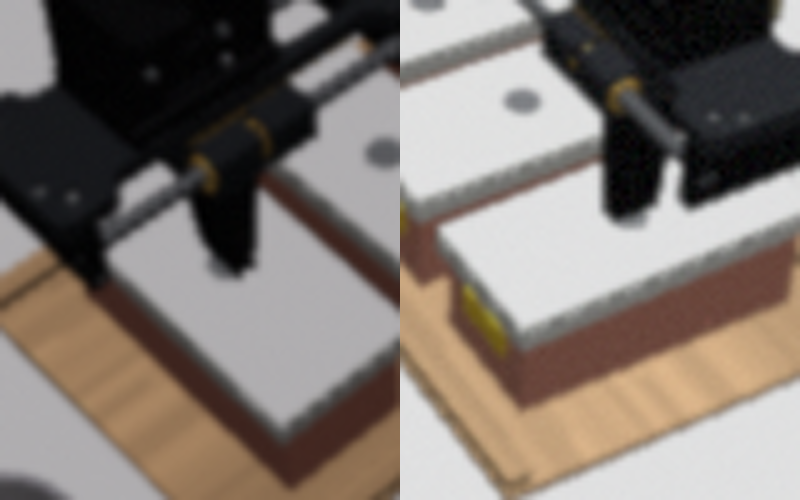

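The fingertip is over the disc in both views (scene crop about (240,270), side crop about (620,215), with the rim of the disc peeking out). I press in small steps.

move_arm(
  moves=[-0.004, 0, 0.014, 0, 0, 0, 0, 0],
)

```text
t: 16.1
eef_pos: [546.1, -177.6, 39.7]
tcp_rot: [3.141, 0.0, 2.997]
ft_force: [-0.1, -0.5, -0.3]
opening: 0.006
grip_force: 0.0
```

move_arm(
  moves=[0, 0, 0.009, 0, 0, 0, 0, 0],
)

```text
t: 16.35
eef_pos: [546.2, -177.7, 38.8]
tcp_rot: [-3.142, 0.0, 2.997]
ft_force: [-1.6, 0.0, 4.9]
opening: 0.003
grip_force: 2.6
```

move_arm(
  moves=[0, 0, 0.007, 0, 0, 0, 0, 0],
)

```text
t: 16.6
eef_pos: [546.2, -177.6, 37.9]
tcp_rot: [-3.142, 0.0, 2.997]
ft_force: [-2.1, 0.9, 6.2]
opening: 0.004
grip_force: 3.4
```

move_arm(
  moves=[0, 0, 0.007, 0, 0, 0, 0, 0],
)

```text
t: 16.85
eef_pos: [546.2, -177.6, 36.9]
tcp_rot: [-3.142, 0.001, 2.997]
ft_force: [-2.0, 0.7, 7.6]
opening: 0.004
grip_force: 3.6
```

move_arm(
  moves=[0, 0, 0.007, 0, 0, 0, 0, 0],
)

```text
t: 17.1
eef_pos: [546.2, -177.7, 35.8]
tcp_rot: [-3.142, 0.0, 2.997]
ft_force: [-2.2, 0.7, 7.3]
opening: 0.006
grip_force: 3.7
```

move_arm(
  moves=[0, 0, 0.007, 0, 0, 0, 0, 0],
)

```text
t: 17.35
eef_pos: [546.2, -177.7, 35.6]
tcp_rot: [-3.141, 0.001, 2.997]
ft_force: [-5.0, 1.9, 16.5]
opening: 0.005
grip_force: 8.3
```

move_arm(
  moves=[0, 0, 0.005, 0, 0, 0, 0, 0, 0, 0, 0, 0],
)

```text
t: 17.73
eef_pos: [546.3, -177.7, 35.5]
tcp_rot: [-3.141, 0.001, 2.997]
ft_force: [-6.7, 2.8, 26.0]
opening: 0.005
grip_force: 12.5
```

The lid hit bottom at 35.6, 4 mm below the first contact, so it is home. I lift away and check it.

move_arm(
  moves=[0, 0, -0.02, 0, 0, 0, -0.1, 0, 0, 0, -0.2, 0, 0, 0, -0.2, 0, 0, 0, -0.2, 0, 0, 0, 0, 0, 0, 0, 0, 0],
)

```text
t: 18.6
eef_pos: [545.8, -177.5, 141.1]
tcp_rot: [3.141, -0.001, 2.997]
ft_force: [-0.1, 0.5, -0.1]
opening: 0.005
grip_force: 0.0
```

Run:
```python
from h import *
prof('10');tilt('10')
a=cv2.imread("pics/side0.png")[:,:,::-1].copy();b=cv2.imread("pics/side10.png")[:,:,::-1].copy()
cv2.imwrite("pics/c10.png",np.hstack([cv2.resize(i[195:275,335:435,::-1],None,fx=4,fy=4,interpolation=cv2.INTER_CUBIC) for i in(a,b)]))
```

```text
18.6 [ 545.8 -177.5  141.1] [-0.1  0.5 -0.1]
scene [171, 170, 171, 171, 171, 170, 169, 169, 170, 170, 171, 171, 171, 171, 170, 171, 171, 171, 171, 170, 171, 171, 171, 171, 170, 167]
side [217, 217, 217, 216, 217, 218, 216, 216, 216, 218, 217, 218, 217, 217, 217, 218, 217, 217, 216, 210, 199, 179, 155, 132, 115, 111]
lid 1 dy near/mid/far [0.4, 2.41, 0.99]
lid 2 dy near/mid/far [0.49, 0.54, 0.47]
lid 3 dy near/mid/far [0.16, 0.01, -0.02]
lid 4 dy near/mid/far [0.11, -0.04, -0.03]
```

View pics/c10.png

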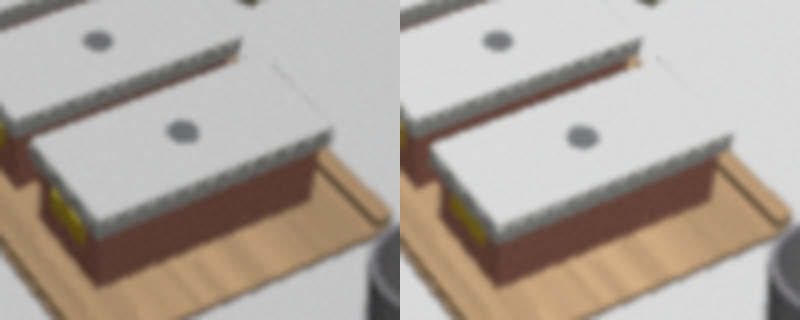

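The picture shows lid_1 lower all over (disc from row 131 to 137 in the crop, both ends down alike) and level. The robot is clear of everything, so I hand in.

```bash
python3 -c "
from cell import order
print(order.job_done())"
```

```text
the job is handed in; nothing more can be done
None
```

lid_1 was the loose lid: it rocked when pressed near its end, I pressed it down 4 mm onto its rim until it was home and level, and I handed the job in; no verdict came back.

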